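Lever the marble slab up onto its fold-down drying foot

TASK

Prop the heavy marble pastry slab on its red fold-down foot so that its underside can dry: take the flat pry bar by its orange grip, lay it over the fulcrum block, slide its tip in under the slab's edge until you feel it touch the stop strip there, and gently lever that edge up, no higher than needed, until the sprung foot has swung fully down. Ease the slab down until it stands on the foot, then draw the bar out and lay it flat on the counter, clear of the slab and the fulcrum block. Lift the slab with the bar only, neither shove, jam nor drop it, never press hard on the glued-on stop strip, leave the fulcrum block about where it stands, and leave the bowl on the slab and the things around undisturbed.

Things in the scene. Friction and masses are not known exactly. Their poses are not given: they have to be found in the camera images.
- slab: white marble slab, 320 (x) by 260 (y) by 30 mm, 5 to 9 kg, loose, on four round stub feet (24 mm across, 18 mm high, at x +-125, y +-105 mm). Origin: centre, at the underside of the stub feet, on the counter at the start; stone from 18 to 48 mm above it. The edge to lever is at y = -130 mm; the fold-down foot's legs sit beside the end faces near it. It tips about the stub feet at y = +105 mm
- slab_edge (a point): middle of the lower rim of the edge to lever, slab frame (0, -130, 18) mm; axes of the slab (y points in under the slab). A rise of about 14 mm here lets the foot swing through; standing on the foot the rise is about 12 mm. Lifting this edge takes 24 to 44 N
- foot (a joint): the red fold-down foot: two joined legs of 10 mm round bar at x = +-170 mm, 40 mm from hinge to centre of the round end; hinge at slab y = -118, z = 33 mm. Angle in rad: 0 folded, ends pointing inwards; a light spring swings it outwards as the slab rises; 0.94 fully down, at its stop past upright, where it carries the slab. Let down earlier, the slab is not properly propped
- stop: holder of the stop strip under the slab; origin and axes as the slab's. Strip: black rubber, 180 mm long in x, centred, hanging 14 mm down from the stone. Its outer face is 9 to 25 mm in from the edge to lever, different each time, not measured: feel for it. A touch of 4 to 10 N is enough, over 20 N tears it off. The tip creeps in about 4 mm as the bar is levered flat: first draw it back 5 mm
- foot_tip (a point): centre of the round end of the foot's leg at the slab's +x end
- fulcrum: fulcrum block, loose, 0.9 kg: dark wood 80 (x) by 46 (y) by 18 mm with a 20 mm steel rod along x set in its top. Stands in front of the slab's edge, rod about parallel to it and 55 to 65 mm from it. Origin: centre of the underside
- fulcrum_top (a point): middle of the top line of the fulcrum's rod, 26 mm above the counter
- bar: flat pry bar, 300 mm long, 0.4 kg, lying flat on the counter at the start. Origin on its underside at mid-length; x along the bar towards the tip. Steel blade 22 mm wide and 6 mm thick, from x = -40 to the tip at x = +150 mm; orange grip 24 mm wide and 22 mm high from x = -150 to -30 mm; undersides flush; z up from the underside
- bar_tip (a point): end of the blade, bar frame (150, 0, 3) mm
- bar_grip (a point): on top of the orange grip, bar frame (-100, 0, 22) mm: a good place to hold
- bowl: white bowl, 130 mm across and 50 mm high, standing loose on the slab; origin: centre of its underside
- beaker: steel beaker, 76 mm across, 100 mm high, loose bystander on the counter; origin: centre of its underside
- tomato: tomato, 76 mm across, 56 mm high, loose bystander on the counter; origin: centre of its underside

How it is judged:
On the way, in this order (a step that is already met when the one before it is completed fails the run):
1. the bar lies on the fulcrum block, its tip in under the slab and touching the stop strip (contact force between bar and fulcrum above 0.3 N and y of bar_tip in the frame of slab_edge above 0.006 m and contact force between bar and stop above 2 N), for 0.1 s.
2. the slab is carried by the bar over the fulcrum and its foot has swung fully down (value of joint foot above 0.87 rad and contact force between bar and slab above 8 N and contact force between bar and fulcrum above 8 N), for 0.1 s.
3. the slab stands on its foot, the bar no longer bears on it (value of joint foot above 0.87 rad and contact force between bar and slab below 2 N and angle between slab's own z axis and vertical above 0.035 rad), for 0.2 s.
At the end, for the whole second after the job is handed in: Foot fully down (over 0.87 rad), slab at rest on it (tilt 0.035 to 0.065 rad), within 20 mm of its place; bar flat and still on the counter, outside the slab's outline, touching neither slab nor fulcrum; bowl upright on the slab; fulcrum within 50 mm of its place (value of joint foot above 0.87 rad and angle between slab's own z axis and vertical between 0.035 and 0.065 rad and linear speed of slab below 0.01 m/s and distance of slab from where it was at the start of the episode below 0.02 m and angle between bar's own z axis and vertical below 0.06 rad and height (world z) of bar below 0.006 m and linear speed of bar below 0.02 m/s and contact force between bar and slab below 0.1 N and contact force between bar and fulcrum below 0.1 N and (y of bar_tip in the frame of slab below -0.14 m or y of bar_tip in the frame of slab above 0.14 m or x of bar_tip in the frame of slab below -0.19 m or x of bar_tip in the frame of slab above 0.19 m) and (y of bar_grip in the frame of slab below -0.14 m or y of bar_grip in the frame of slab above 0.14 m or x of bar_grip in the frame of slab below -0.19 m or x of bar_grip in the frame of slab above 0.19 m) and angle between bowl's own z axis and vertical below 0.12 rad and z of bowl in the frame of slab above 0.04 m and distance of fulcrum from where it was at the start of the episode below 0.05 m).
It fails at once if the slab is lifted or pushed by hand (over 2 N) (contact force between any of the fingers, the arm and slab above 2 N).
It fails at once if the slab is heaved up much higher than needed (tilt over 0.075 rad, about 18 mm at the edge) or let fall (over 0.5 rad/s) (angle between slab's own z axis and vertical above 0.075 rad or angular speed of slab above 0.5 rad/s).
It fails at once if the bar is pressed hard against the stop strip (over 20 N) or jammed against the slab (over 65 N) (contact force between bar and stop above 20 N or contact force between bar and slab above 65 N).
It fails at once if the slab is shoved more than 20 mm or the fulcrum block more than 50 mm out of place (distance of slab from where it was at the start of the episode above 0.02 m or distance of fulcrum from where it was at the start of the episode above 0.05 m).
It fails at once if the bowl slides (over 35 mm) or tips, or the beaker or tomato is moved over 20 mm (distance of bowl from where it was at the start of the episode above 0.035 m or angle between bowl's own z axis and vertical above 0.2 rad or distance of any of beaker, tomato from where it was at the start of the episode above 0.02 m).
It also fails if it takes over 64 s, if anything falls off the work surface, if the arm or the gripper's body presses on something with over 40 N, if the wrist force passes 120 N, or if a joint passes its speed limit or range.

ROBOT

A 6-joint arm with a two-finger parallel gripper is mounted at the origin on the work surface. World frame = base frame: x ahead of the robot, y to its left, z up, the work surface at z = 0. Lengths are in m, angles in rad, forces in N, time in s.
With the tool pointing down it reaches from about 0.25 to 0.8 m from the base axis. Payload 8.5 kg.
Tool frame: the origin (TCP) lies midway between the tips of the shut fingers; the grasp point (between the pads) lies 19 mm behind it; z points along the fingers, y is the line along which they close (so a half turn about z gives the same grasp; the last joint's range is limited). The gripper opens to 85 mm and grips with 20 to 120 N. Pads are 22 mm wide; open, the fingers measure 114 mm over their backs; the gripper's body (76 mm by 85 mm) begins 54 mm behind the grasp point. The pads swing forward as they close: fully open they stand 13 mm farther back than shut.
Start: joints at [1.162, 0.238, -0.013, 1.319, 0, 1.571], TCP at [0.209, 0.482, 0.231] pointing down, gripper open.
Joint ranges: [-2.66, 2.66], [-1.03, 1.9], [-1.14, 1.46], [-1.82, 2.27], [-1.45, 1.34], [-3.14, 3.14]. Speed limits (rad/s): [2.22, 2.22, 2.79, 3.14, 3.14, 3.14].

INTERFACE

Orientations are given as a unit quaternion [x, y, z, w].
In Python, from plant import monitor, viewer, manip gives the robot as it stands. The module is installed in compiled form; this text tells all that it offers.
- The arm moves only by the tool send_rows, never from a script. Its argument "steps" is a list of rows, each a list of 4 numbers: the shift along the tool's x, y, z in cm, then the turn about the tool's z in degrees. A call has 1 to 10 rows; each row shifts and turns the commanded pose from where the row before left it, along the tool's axes as they then stand; what a row does not reach is not made up. A row lasts 1/12 s, in which the tool goes at most 41.7 mm and 7.16 degrees, less where a joint would pass 70% of its speed; a pose out of reach is approached as far as the arm can. A call with a gripper value outside its range is refused whole. "grip" is the opening, from 0 (shut) to 1 (fully open), set as the call begins (left out, the last holds). The fingers move at their own pace and stop on an object; "newtons" is the grip in N (left out, the last holds). Time passes only in rows, so rows that do not move let the fingers close. It gives the time, the measured TCP pose, the force, the opening and the grip force at its end, in the units of the state.
- monitor.get_obs(): the state, without advancing time (a new reading comes with each control period).
- viewer.snapshot(name): name is "scene" or "top"; returns a dict with "image" (400x640x3 uint8, red, green, blue), "depth" (400x640 float32, m along the optical axis (not along the pixel's ray), 0 where there is no reading), "intrinsics" (3x3 intrinsics, pixels), "dist" ([k1, k2, p1, p2, k3] as OpenCV has them; the pictures are not rectified), "T" (4x4, takes a point from camera to world coordinates). Camera axes: x right, y down, z forward; pixel columns grow to the right and rows downward; lengths in m; the calibration is good to about 2 mm. A picture is of the moment at which its call begins.
- manip.finish_job(): hands the job in; it is judged then, once.
The state is a dict: "time_s": time; "joint_positions": joint angles; "qvel": joint speeds; "joint_torque": joint torques, N m; "tool_pos": TCP position; "orientation": TCP orientation; "ft_force": force on the tool from outside, world axes, zero at the start; "ft_torque": the same for the moment, N m; "gripper_width": finger opening in m; "grip_force": force on a finger pad.
Only numpy, scipy, OpenCV 4.12 (cv2) and the standard library are available. Lean on these libraries where they do the work, as an engineer would, in place of code of your own. Each camera call takes 0.05 s, during which the arm holds its last target. There are 200 camera calls.

## Working session

There is one attempt and no reset: what is moved stays moved. The work goes in short steps, Python scripts to look and compute and a tool call to move; the robot and the scene stay as the last step left them, time stands still between calls to the robot, and variables do not carry over. Pictures are saved under pics/ and viewed, at most 10 in all, crops included, and the job is handed in when it is done.

Besides the shell and the picture viewer there is one more tool, called as name([rows], argument=value, ...), one row to a line, values as JSON. send_rows: Moves the arm, as the interface text tells. Its arguments: {"type":"object","properties":{"steps":{"type":"array","items":{"type":"array","items":{"type":"number"}}},"grip":{"type":"number"},"newtons":{"type":"number"}},"required":["steps"]}

```bash
mkdir -p pics; cat > h.py <<'E'
import numpy as np, cv2
from plant import monitor, viewer, manip
def snap(n,save=None):
    s=viewer.snapshot(n)
    if save: cv2.imwrite('pics/'+save,s['image'][:,:,::-1])
    return s
def ray(s,uv):
    p=cv2.undistortPoints(np.array(uv,float).reshape(-1,1,2),s['intrinsics'],s['dist']).reshape(-1,2)
    T=s['T']; d=np.c_[p,np.ones(len(p))]@T[:3,:3].T
    return T[:3,3],d
def onz(s,uv,z):
    o,d=ray(s,uv); return o+d*((z-o[2])/d[:,2])[:,None]
def world(s):
    H,W=s['depth'].shape; g=np.stack(np.meshgrid(np.arange(W),np.arange(H)),-1).reshape(-1,2)
    o,d=ray(s,g); P=o+d*s['depth'].reshape(-1,1); P[s['depth'].ravel()==0]=np.nan
    return P.reshape(H,W,3)
E
python3 - <<'E'
from h import *
for n in('scene','top'):
    s=snap(n,n+'0.png'); print(n,s['T'].round(3),s['intrinsics'].round(1),s['dist'])
    np.savez(n+'0.npz',**s)
print(monitor.get_obs())
E
```

```text
scene [[ 0.547  0.64  -0.539  1.176]
 [ 0.837 -0.404  0.37  -0.398]
 [ 0.019 -0.653 -0.757  0.853]
 [ 0.     0.     0.     1.   ]] [[478.6   0.  315.9]
 [  0.  478.6 196.5]
 [  0.    0.    1. ]] [-0.08737139  0.          0.          0.          0.        ]
top [[-0.011 -0.98   0.199  0.402]
 [-1.     0.009 -0.009  0.013]
 [ 0.007 -0.199 -0.98   1.199]
 [ 0.     0.     0.     1.   ]] [[488.1   0.  312.1]
 [  0.  488.1 197.6]
 [  0.    0.    1. ]] [0.02178077 0.         0.         0.         0.        ]
{'time_s': 0.1, 'joint_positions': array([ 1.16201484e+00,  2.38729909e-01, -1.41566204e-02,  1.31920863e+00,
       -4.74203351e-06,  1.57081784e+00]), 'qvel': array([-0.00025254, -0.00109362,  0.00232354, -0.00040388,  0.00017052,
       -0.00111562]), 'joint_torque': array([-8.47701949e-05, -5.39720285e+01,  3.46999097e+01,  1.35356552e-02,
       -6.65162679e-05, -1.18223835e-05]), 'tool_pos': array([0.20853701, 0.48140229, 0.23074232]), 'orientation': array([ 2.02981110e-01,  9.79182438e-01, -6.36379827e-04, -1.29483634e-04]), 'ft_force': array([ 0.45131828,  0.07966243, -0.30293833]), 'ft_torque': array([ 0.0133092 ,  0.02176146, -0.02094782]), 'grip_force': 0.0, 'gripper_width': 0.08515487679706231}
```

View pics/scene0.png

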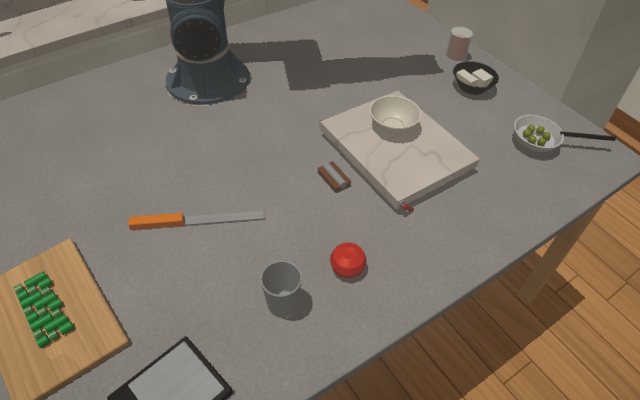

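View pics/top0.png

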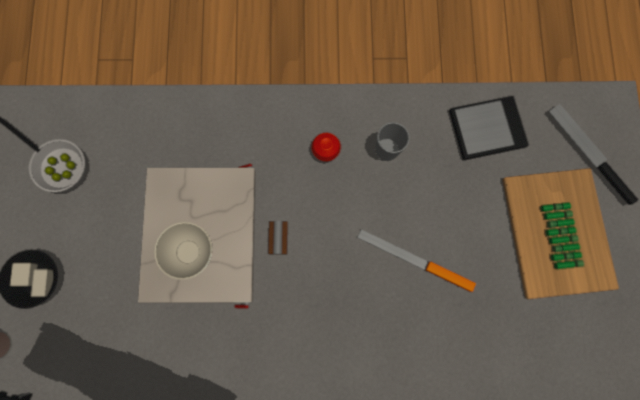

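Scene view: the slab has its bowl at the upper centre, the fulcrum is at about (335,176) and the bar runs from about (130,222) to (265,215). In the top view the slab is at columns 140–254, the fulcrum at (278,238), and the bar runs from tip (361,235) to grip end (475,287). The tomato is at (326,147) and the beaker at (392,138).

```bash
python3 - <<'E'
from h import *
s=np.load('top0.npz'); im=s['image']; P=world(s); 
z=P[...,2]; print('counter z',np.nanmedian(z[330:390,300:400]), np.nanstd(z[330:390,300:400]), 'slab top',np.nanmedian(z[270:295,160:240]))
hsv=cv2.cvtColor(im,cv2.COLOR_RGB2HSV)
def rect(m,zz,nm):
    n,l,st,c=cv2.connectedComponentsWithStats(m.astype(np.uint8)); k=1+st[1:,4].argmax()
    v,u=np.where(l==k); Q=onz(s,np.c_[u,v],zz)[:,:2]
    r=cv2.minAreaRect((Q*1000).astype(np.float32)); print(nm,st[k],r, cv2.boxPoints(r).round(0).tolist(),'depth z',np.nanmedian(z[v,u])); return Q
g=np.zeros(im.shape[:2],bool)
def win(u0,u1,v0,v1):
    m=g.copy(); m[v0:v1,u0:u1]=1; return m
rect((hsv[...,0]<20)&(hsv[...,1]>180)&win(415,485,250,300),.022,'grip')
rect((im.min(2)>112)&win(350,432,225,275),.006,'blade')
rect((hsv[...,1]>60)&win(262,292,210,265),.018,'wood')
rect((im.min(2)>125)&win(130,260,160,310),.048,'slab')
rect((hsv[...,0]<8)&(hsv[...,1]>200)&win(300,350,125,170),.028,'tomato')
c=cv2.resize(im[210:275,250:350],None,fx=7.5,fy=7.5,interpolation=cv2.INTER_CUBIC)
d=cv2.resize(im[225:300,350:485],None,fx=5.55,fy=5.55,interpolation=cv2.INTER_CUBIC)
k=np.zeros((c.shape[0]*0+600,800,3),np.uint8)
e=cv2.resize(im[155:315,130:410],None,fx=2.85,fy=2.85,interpolation=cv2.INTER_CUBIC)
cv2.imwrite('pics/c1.png',c[:,:,::-1]); cv2.imwrite('pics/e1.png',e[:,:,::-1])
E
```

```text
counter z -0.00012269481827997808 0.0023205782997508476 slab top 0.04849860314789711
grip [426 262  50  29 505] ((446.0638122558594, -325.4716796875), (119.34378814697266, 23.870908737182617), 63.34380340576172) [[409.0, -373.0], [430.0, -384.0], [484.0, -277.0], [462.0, -267.0]] depth z 0.02157691408700413
blade [359 231  67  38 571] ((514.4904174804688, -192.56997680664062), (173.68580627441406, 19.946805953979492), 63.4471549987793) [[467.0, -266.0], [485.0, -275.0], [562.0, -119.0], [544.0, -110.0]] depth z 0.005905437704031735
wood [268 221   6  34 191] ((543.6221313476562, 103.76892852783203), (80.41509246826172, 12.167251586914062), 0.3060729503631592) [[503.0, 110.0], [503.0, 97.0], [584.0, 98.0], [584.0, 110.0]] depth z 0.017661020961996288
slab [ 189  265   62   37 1366] ((435.8674011230469, 216.87330627441406), (139.2618865966797, 81.27754211425781), 88.10311889648438) [[393.0, 149.0], [474.0, 146.0], [479.0, 285.0], [398.0, 288.0]] depth z 0.04809430023536687
tomato [312 133  28  28 608] ((769.4487915039062, -33.190032958984375), (68.78279113769531, 68.91092681884766), 43.322349548339844) [[721.0, -32.0], [768.0, -82.0], [818.0, -35.0], [771.0, 15.0]] depth z 0.051849607849515866
```

View pics/e1.png

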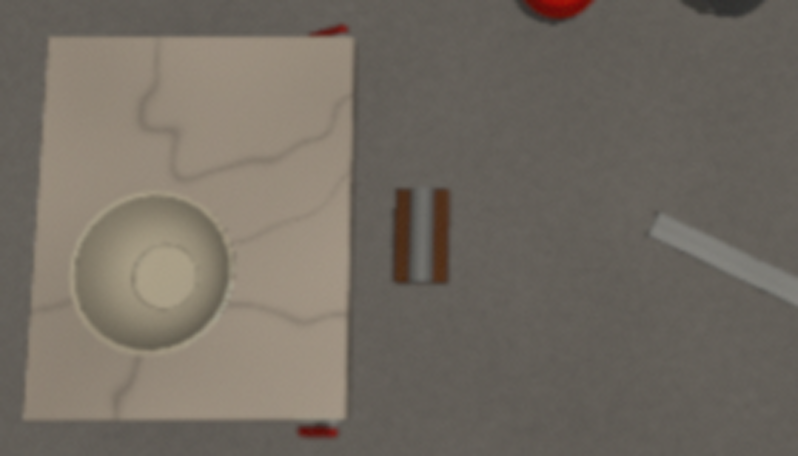

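Crop (2.85x, offset 130,155): slab top-face corners are at about (48,37), (353,37), (346,418) and (24,418). The fulcrum wood corners are at (394,188), (449,188), (448,283) and (393,283), and the bar tip is at about (655,223). I can see both red foot legs.

```bash
python3 - <<'E'
from h import *
s=np.load('top0.npz')
cv=lambda a:(np.array(a,float)+.5)/2.85-.5+[130,155]
S=onz(s,cv([(48,37),(352,37),(345,418),(24,418)]),.048)[:,:2]
W=onz(s,cv([(394,188),(449,188),(448,283),(393,283)]),.018)[:,:2]
R=onz(s,cv([(422,188),(422,283)]),.026)[:,:2]
for n,Q in(('slab',S),('wood',W)):
    print(n,(Q*1000).round(1).tolist(),[round(1000*np.linalg.norm(Q[i]-Q[i-1]),1) for i in range(4)],'c',(Q.mean(0)*1000).round(1))
print('rod',(R*1000).round(1))
d=S[1]-S[2]; print('edge dir deg from +x',np.degrees(np.arctan2(d[1],d[0])))
d=S[0]-S[3]; print('back',np.degrees(np.arctan2(d[1],d[0])))
d=S[0]-S[1]; print('side',np.degrees(np.arctan2(d[1],d[0])))
d=S[3]-S[2]; print('side',np.degrees(np.arctan2(d[1],d[0])))
# depth-based slab top
P=world(s); z=P[...,2]
m=(abs(z-.048)<.006); m[:, :120]=0; m[:,262:]=0
v,u=np.where(m); r=cv2.minAreaRect((onz(s,np.c_[u,v],.048)[:,:2]*1000).astype(np.float32)); print(r,cv2.boxPoints(r).round(1).tolist())
s2=np.load('scene0.npz'); P2=world(s2)
print(onz(s2,[(130,222),(265,215)],.006))
hsv=cv2.cvtColor(s2['image'],cv2.COLOR_RGB2HSV); m=(hsv[...,0]<20)&(hsv[...,1]>200); m[:200]=0;m[240:]=0;m[:,:120]=0;m[:,190:]=0
m&=abs(P2[...,2]-.022)<.006
v,u=np.where(m); r=cv2.minAreaRect((P2[v,u,:2]*1000).astype(np.float32)); print('grip2',r)
E
```

```text
slab [[713.0, 402.7], [710.8, 144.6], [392.7, 145.9], [396.1, 403.7]] [np.float64(316.9), np.float64(258.1), np.float64(318.1), np.float64(257.8)] c [553.2 274.2]
wood [[584.8, 110.3], [584.3, 63.2], [503.1, 64.1], [503.6, 110.5]] [np.float64(81.2), np.float64(47.1), np.float64(81.2), np.float64(46.5)] c [543.9  87. ]
rod [[583.3  85.8]
 [502.6  85.5]]
edge dir deg from +x -0.24358870253954992
back -0.18210803449218255
side 89.52194338127025
side 89.25045358236169
((552.864990234375, 273.2380676269531), (261.5312194824219, 321.1795349121094), 89.56729125976562) [[391.29998779296875, 143.6999969482422], [712.5, 141.3000030517578], [714.4000244140625, 402.79998779296875], [393.29998779296875, 405.20001220703125]]
[[ 0.41275902 -0.37844253  0.006     ]
 [ 0.55706108 -0.11146019  0.006     ]]
grip2 ((0.0, 0.0), (0.0, 0.0), 0.0)
```

send_rows([
  [0,0,0,7],
  [0,0,0,7],
  [0,0,0,7],
  [0,0,0,7],
  [0,0,0,7],
  [0,0,0,7],
  [0,0,0,7],
  [0,0,0,7],
  [0,0,0,7],
  [0,0,0,7],
], grip=1)

```text
time_s: 0.93
tool_pos: [0.2086, 0.4815, 0.2309]
orientation: [0.73, 0.683, -0.0, 0.0]
ft_force: [0.8, 0.1, 0.9]
gripper_width: 0.0856
grip_force: 0.0
```

send_rows([
  [0,0,0,7],
  [0,0,0,7],
  [0,0,0,7],
  [0,0,0,2.2],
  [-2.6,2.4,0,0],
  [-2.6,2.4,0,0],
  [-2.6,2.4,0,0],
  [-2.6,2.4,0,0],
  [-2.6,2.4,0,0],
  [-2.6,2.4,0,0],
])

```text
time_s: 1.77
tool_pos: [0.2855, 0.2709, 0.2295]
orientation: [0.846, 0.534, -0.003, -0.005]
ft_force: [1.8, 1.7, 0.4]
gripper_width: 0.0855
grip_force: 0.0
```

send_rows([
  [-2.6,2.4,0,0],
  [-2.6,2.4,0,0],
  [-2.6,2.4,0,0],
  [-2.6,2.4,0,0],
  [-2.6,2.4,0,0],
  [-2.6,2.4,0,0],
  [-2.6,2.4,0,0],
  [-2.6,2.4,0,0],
  [-2.6,2.4,0,0],
  [-2.6,2.4,0,0],
])

```text
time_s: 2.6
tool_pos: [0.3906, -0.0673, 0.2269]
orientation: [0.846, 0.533, -0.003, -0.005]
ft_force: [0.8, 1.0, 0.5]
gripper_width: 0.0854
grip_force: 0.0
```

send_rows([
  [-2.6,2.4,1.2,0],
  [-2.6,2.4,1.2,0],
  [-2.6,2.4,1.2,0],
  [-2.6,2.4,1.2,0],
  [-2.6,2.4,1.2,0],
  [-2.6,2.4,1.2,0],
  [-2.6,2.4,1.2,0],
  [-2.6,2.4,1.2,0],
  [0,0,0,0],
  [0,0,0,0],
])

```text
time_s: 3.43
tool_pos: [0.473, -0.3363, 0.1268]
orientation: [0.846, 0.533, -0.004, -0.006]
ft_force: [-1.0, 1.1, 0.2]
gripper_width: 0.0851
grip_force: 0.0
```

send_rows([
  [-1.2,-2.9,0,1],
  [0,0,3,0],
  [0,0,3,0],
  [0,0,2.5,0],
  [0,0,1.5,0],
  [0,0,1,0],
  [0,0,0.5,0],
  [0,0,0,0],
])

```text
time_s: 4.1
tool_pos: [0.4411, -0.332, 0.0138]
orientation: [0.85, 0.527, -0.003, -0.005]
ft_force: [-1.1, -0.3, 0.4]
gripper_width: 0.0856
grip_force: 0.0
```

```bash
python3 - <<'E'
from h import *
o=monitor.get_obs(); print(o['tool_pos'],o['orientation'],o['ft_force'])
s=snap('top'); cv2.imwrite('pics/g.png',cv2.resize(s['image'][220:310,350:500],None,fx=5,fy=5,interpolation=cv2.INTER_CUBIC)[:,:,::-1])
E
```

```text
[ 0.44107917 -0.331951    0.01376725] [ 0.84974696  0.52715242 -0.00345804 -0.0053364 ] [-1.09358309 -0.31020705  0.3812132 ]
```

View pics/g.png

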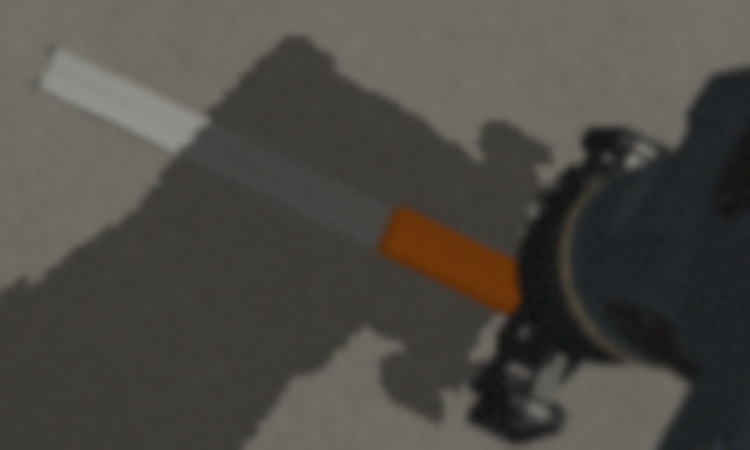

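The gripper straddles the orange grip, aligned with the bar, with a finger clear on each side ((600,150) and (520,410) in the crop). Next I lower and close.

send_rows([
  [0,0,0.6,0],
  [0,0,0.5,0],
  [0,0,0,0],
])

```text
time_s: 4.4
tool_pos: [0.4412, -0.3324, 0.0026]
orientation: [0.85, 0.527, -0.003, -0.005]
ft_force: [-0.1, 0.9, 0.4]
gripper_width: 0.0856
grip_force: 0.0
```

send_rows([
  [0,0,0,0],
  [0,0,0,0],
  [0,0,0,0],
  [0,0,0,0],
  [0,0,0,0],
  [0,0,0,0],
  [0,0,0,0],
  [0,0,0,0],
], grip=0, newtons=60)

```text
time_s: 5.07
tool_pos: [0.4415, -0.3327, 0.0034]
orientation: [0.85, 0.527, -0.003, -0.005]
ft_force: [-0.6, 0.6, 5.5]
gripper_width: 0.0227
grip_force: 59.9
```

send_rows([
  [0,0,-1,0],
  [0,0,-1.5,0],
  [0,0,-2,0],
  [0,0,-2.5,0],
  [0,0,-2.5,0],
  [0,0,-2.5,0],
  [0,0,0,-6],
  [0,0,0,-7],
  [0,0,0,-7],
  [0,0,0,-6.5],
])

```text
time_s: 5.9
tool_pos: [0.4421, -0.3328, 0.1232]
orientation: [0.704, 0.71, -0.002, -0.006]
ft_force: [0.7, 0.1, -3.4]
gripper_width: 0.0229
grip_force: 59.2
```

```bash
cat >> h.py <<'E'
def bar(s):
    """blade/grip points from depth: pitch & heights of bar along its length"""
    hsv=cv2.cvtColor(s['image'],cv2.COLOR_RGB2HSV)
    return world(s),hsv
E
python3 - <<'E'
from h import *
o=monitor.get_obs(); print(o['tool_pos'],o['orientation'],o['ft_force'],o['ft_torque'],o['gripper_width'])
a=snap('top')['image']; b=snap('scene')['image']
c=np.vstack([cv2.resize(a[170:330,280:520],(600,400))[:290],cv2.resize(b[130:280,80:320],(600,375))[:310]])
cv2.imwrite('pics/g2.png',c[:,:,::-1])
E
```

```text
[ 0.44214807 -0.33280927  0.12316089] [ 0.70409666  0.71007569 -0.00228647 -0.00593137] [ 0.72522024  0.13472737 -3.38496367] [-0.31110096 -0.07729705  0.01665361] 0.022858642381056782
```

View pics/g2.png

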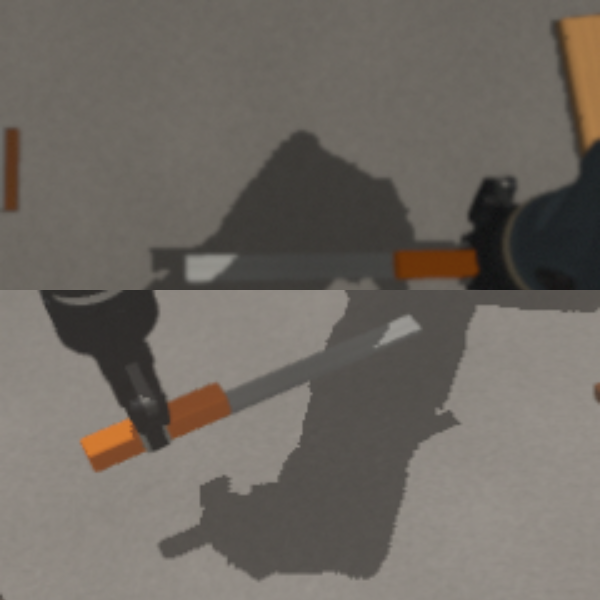

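The bar is held and turned to point along +y in both views. Blade tip is near (200,268) in the upper panel and (410,325) in the lower. Next I measure its pitch from depth, then loosen the grip to let it droop.

```bash
cat > pitch.py <<'E'
from h import *
def pitch(s,xc,y0,y1,zmin=.012,w=.009):
    P=world(s).reshape(-1,3); m=(abs(P[:,0]-xc)<w)&(P[:,1]>y0)&(P[:,1]<y1)&(P[:,2]>zmin)&(P[:,2]<.2)
    Q=P[m]; 
    for _ in range(3):
        k=np.polyfit(Q[:,1],Q[:,2],1); r=Q[:,2]-np.polyval(k,Q[:,1]); Q=Q[abs(r)<max(.004,1.5*r.std())]
    return np.degrees(np.arctan(k[0])),k,len(Q),Q[:,1].max(),Q[:,0].mean(),r.std()
if __name__=='__main__':
    import sys
    o=monitor.get_obs(); t=o['tool_pos']; print(t,o['orientation'],o['ft_force'],o['ft_torque'],o['time_s'])
    for n in('top','scene'):
        p=pitch(snap(n),t[0],t[1]+.08,t[1]+.27); print(n,'pitch %.1f n%d ymax %.4f x %.4f std %.4f'%(p[0],p[2],p[3],p[4],p[5]),'blade top z at grip %.4f at tip(+.25) %.4f'%(np.polyval(p[1],t[1]),np.polyval(p[1],t[1]+.25)))
E
python3 pitch.py
```

```text
[ 0.44214814 -0.33283135  0.12297791] [ 0.70557767  0.70860344 -0.00231054 -0.00599827] [ 0.38365551 -1.09450139 -4.40029776] [-0.2158016  -0.06492533 -0.01067703] 6.0
top pitch -0.2 n618 ymax -0.0884 x 0.4422 std 0.0016 blade top z at grip 0.1262 at tip(+.25) 0.1254
scene pitch 0.0 n441 ymax -0.0869 x 0.4421 std 0.0014 blade top z at grip 0.1244 at tip(+.25) 0.1244
```

send_rows([
  [0,0,0,1],
  [0,0,0,0],
  [0,0,0,0],
], newtons=20)

```text
time_s: 6.35
tool_pos: [0.4425, -0.333, 0.1229]
orientation: [0.713, 0.701, -0.002, -0.006]
ft_force: [-1.0, -0.6, -4.5]
gripper_width: 0.0226
grip_force: 59.2
```

```bash
python3 pitch.py
```

```text
[ 0.44248622 -0.33304844  0.12290328] [ 0.71307524  0.70106119 -0.00222485 -0.00565303] [-0.97077272 -0.62114911 -4.52031881] [-0.214681   -0.02979409  0.01634783] 6.35
top pitch -0.1 n505 ymax -0.0884 x 0.4440 std 0.0017 blade top z at grip 0.1260 at tip(+.25) 0.1255
scene pitch -0.2 n405 ymax -0.0868 x 0.4431 std 0.0013 blade top z at grip 0.1247 at tip(+.25) 0.1240
```

send_rows([
  [0,0,0,-0.6],
  [0,0,0,0],
  [0,0,0,0],
  [0,0,0,0],
], grip=0, newtons=20)

```text
time_s: 6.78
tool_pos: [0.4426, -0.333, 0.1229]
orientation: [0.709, 0.705, -0.002, -0.006]
ft_force: [0.3, 0.2, -4.4]
gripper_width: 0.0223
grip_force: 59.2
```

```bash
python3 pitch.py
```

```text
[ 0.44257533 -0.33304357  0.12293869] [ 0.70881027  0.7053737  -0.002187   -0.00558243] [ 0.2582531   0.22815598 -4.41152914] [-0.21276703  0.02013985 -0.01760603] 6.7833
top pitch -0.0 n578 ymax -0.0883 x 0.4428 std 0.0017 blade top z at grip 0.1257 at tip(+.25) 0.1257
scene pitch 0.0 n437 ymax -0.0862 x 0.4427 std 0.0014 blade top z at grip 0.1243 at tip(+.25) 0.1244
```

send_rows([
  [0,0,3,0],
  [0,0,3,0],
  [0,0,2,0],
  [0,0,1,0],
  [0,0,0,0],
  [0,0,0,0],
])

```text
time_s: 7.38
tool_pos: [0.4417, -0.3327, 0.0333]
orientation: [0.709, 0.705, -0.002, -0.006]
ft_force: [0.5, -0.4, -3.9]
gripper_width: 0.0226
grip_force: 59.2
```

send_rows([
  [0,0,0,0],
  [0,0,0,0],
  [0,0,0,0],
], grip=0.25, newtons=20)

```text
time_s: 7.63
tool_pos: [0.4423, -0.3332, 0.0342]
orientation: [0.709, 0.705, -0.002, -0.004]
ft_force: [-0.5, 0.3, -3.4]
gripper_width: 0.0226
grip_force: 59.1
```

send_rows([
  [0,0,1.5,0],
  [0,0,1,0],
  [0,0,0.5,0],
  [0,0,0,0],
])

```text
time_s: 7.97
tool_pos: [0.4411, -0.3323, 0.0032]
orientation: [0.709, 0.705, -0.002, -0.006]
ft_force: [-0.3, 0.5, -3.5]
gripper_width: 0.0229
grip_force: 59.9
```

send_rows([
  [0,0,0,0],
  [0,0,0,0],
  [0,0,0,0],
], grip=0.4, newtons=20)

```text
time_s: 8.22
tool_pos: [0.4415, -0.3326, 0.0032]
orientation: [0.709, 0.705, -0.002, -0.005]
ft_force: [0.4, -0.8, 0.2]
gripper_width: 0.0342
grip_force: 0.0
```

send_rows([
  [0,0,0,0],
  [0,0,0,0],
  [0,0,0,0],
  [0,0,0,0],
  [0,0,0,0],
], grip=0, newtons=20)

```text
time_s: 8.63
tool_pos: [0.4415, -0.3327, 0.0032]
orientation: [0.709, 0.705, -0.002, -0.005]
ft_force: [-0.2, -0.5, 5.4]
gripper_width: 0.0239
grip_force: 20.7
```

send_rows([
  [0,0,-1,0],
  [0,0,-2,0],
  [0,0,-2,0],
  [0,0,-1.5,0],
  [0,0,-0.5,0],
  [0,0,0,0],
  [0,0,0,0],
])

```text
time_s: 9.22
tool_pos: [0.4417, -0.3326, 0.0725]
orientation: [0.709, 0.705, -0.002, -0.006]
ft_force: [-0.5, 0.9, -4.5]
gripper_width: 0.0234
grip_force: 19.9
```

```bash
python3 pitch.py
```

```text
[ 0.44168736 -0.33260366  0.07249331] [ 0.70877034  0.70541133 -0.00226474 -0.00586015] [-0.54215633  0.86184028 -4.47578342] [-0.14613878  0.01095539 -0.04190494] 9.2167
top pitch -13.7 n471 ymax -0.0984 x 0.4418 std 0.0019 blade top z at grip 0.0739 at tip(+.25) 0.0127
scene pitch -13.8 n373 ymax -0.0950 x 0.4419 std 0.0014 blade top z at grip 0.0724 at tip(+.25) 0.0112
```

send_rows([
  [0,0,-1,0],
  [0,0,-2,0],
  [0,0,-2,0],
  [1,0.6,0,0],
  [2.6,1.2,0,0],
  [3,1.4,0,0],
  [3,1.4,0,0],
  [3,1.4,0,0],
  [3,1.4,0,0],
  [3,1.4,0,0],
])

```text
time_s: 10.15
tool_pos: [0.5316, -0.1456, 0.1222]
orientation: [0.709, 0.705, -0.003, -0.006]
ft_force: [1.4, 0.2, -3.0]
gripper_width: 0.0238
grip_force: 20.7
```

send_rows([
  [2,1,0,0],
  [1,0.6,0,0],
  [0.9,0,0,0],
  [0,0,0,0],
  [0,0,0,0],
])

```text
time_s: 10.57
tool_pos: [0.5474, -0.108, 0.1224]
orientation: [0.709, 0.706, -0.002, -0.006]
ft_force: [0.9, 0.5, -2.9]
gripper_width: 0.0235
grip_force: 20.1
```

```bash
python3 pitch.py
```

```text
[ 0.54735263 -0.10796897  0.12236538] [ 0.70852811  0.70565233 -0.00209276 -0.00619103] [ 0.94792124  0.51528596 -2.93668209] [ 0.0583699  -0.02790478 -0.00415148] 10.5667
top pitch -18.0 n389 ymax 0.1438 x 0.5472 std 0.0069 blade top z at grip 0.0923 at tip(+.25) 0.0111
scene pitch -16.9 n276 ymax 0.1455 x 0.5479 std 0.0075 blade top z at grip 0.0873 at tip(+.25) 0.0113
```

```bash
sed -i "s/t\[1\]+.08,t\[1\]+.27)/t[1]+.075,float(sys.argv[1]) if len(sys.argv)>1 else t[1]+.27)/" pitch.py; python3 pitch.py 0.055
python3 - <<'E'
from h import *
b=snap('scene')['image']; cv2.imwrite('pics/g3.png',cv2.resize(b[60:230,180:440],None,fx=3,fy=3,interpolation=cv2.INTER_CUBIC)[:,:,::-1])
E
```

```text
[ 0.54714366 -0.10867881  0.12242294] [ 0.70890686  0.70527163 -0.0021921  -0.00617886] [ 0.46085849  0.61385582 -2.59950446] [ 0.13113888 -0.03642778 -0.00187586] 10.6667
top pitch -29.1 n267 ymax 0.0537 x 0.5470 std 0.0018 blade top z at grip 0.1205 at tip(+.25) -0.0189
scene pitch -29.3 n167 ymax 0.0547 x 0.5473 std 0.0011 blade top z at grip 0.1197 at tip(+.25) -0.0209
```

View pics/g3.png

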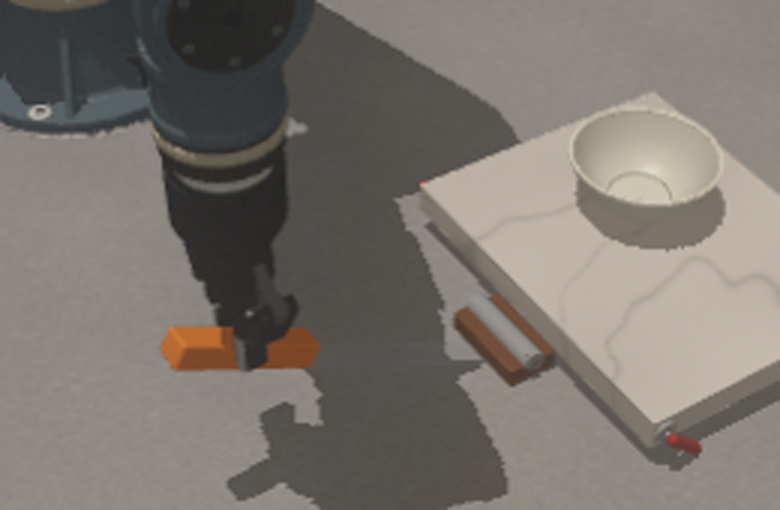

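The bar has drooped to about 29°. Its tip, at about (478,362), has pushed on the fulcrum's front face, and the fulcrum at about (505,338) looks shifted toward the slab. I'll measure how far.

```bash
cat > ful.py <<'E'
from h import *
s=snap('top'); im=s['image']; hsv=cv2.cvtColor(im,cv2.COLOR_RGB2HSV)
P=world(s)
m=(hsv[...,1]>70)&(hsv[...,0]<15)&(abs(P[...,2]-.018)<.008); m[:215]=0;m[270:]=0;m[:,250:254]=0;m[:,:240]=0;m[:,330:]=0
v,u=np.where(m); Q=onz(s,np.c_[u,v],.018)[:,:2]*1000
r=cv2.minAreaRect(Q.astype(np.float32)); print('wood',len(Q),r,cv2.boxPoints(r).round(0).tolist())
E
python3 ful.py; python3 - <<'E'
from h import *
s=snap('scene'); p=lambda a:np.array(a)/3+[180,60]
print(onz(s,p([(455,315),(515,383-9),(553,348)]),.018)); print(onz(s,p([(478,362)]),.004))
s=snap('top'); cv2.imwrite('pics/g4.png',cv2.resize(s['image'][205:275,235:335],None,fx=7,fy=7,interpolation=cv2.INTER_CUBIC)[:,:,::-1])
E
```

```text
wood 342 ((550.1806640625, 122.06536865234375), (78.12446594238281, 43.833824157714844), 0.3289458155632019) [[511.0, 144.0], [511.0, 100.0], [589.0, 100.0], [589.0, 144.0]]
[[0.51607525 0.09869541 0.018     ]
 [0.59495321 0.10196483 0.018     ]
 [0.5884127  0.14439542 0.018     ]]
[[0.55869856 0.09271197 0.004     ]]
```

View pics/g4.png

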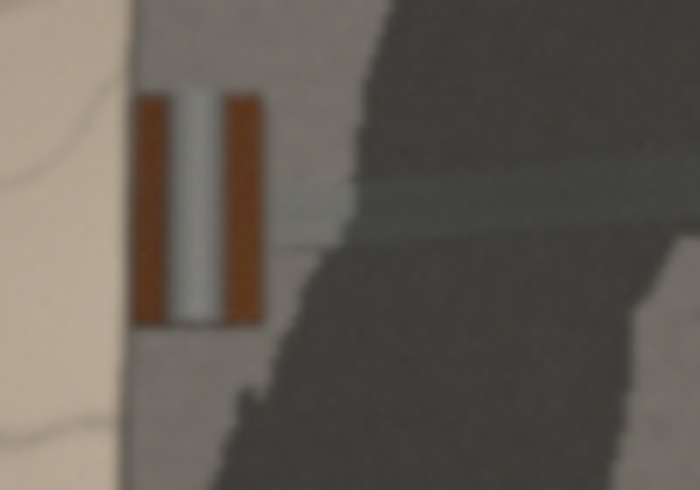

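The fulcrum now spans y 100–144 mm, so it has shifted 35 mm and stands right at the slab's edge. That is still inside the 50 mm limit, but too close to lever from. I'll set the bar down, draw the block back by hand, then take the bar again with its tilt locked by a firmer grip.

send_rows([
  [-1,0,0,0],
  [-2.5,0,0,0],
  [-3,0,0,0],
  [-3,0,0,0],
  [-3,0,1,0],
  [-2.5,0,1.5,0],
  [-1.5,0,1.5,0],
  [-1,0,1.5,0],
  [0,0,1.5,0],
  [0,0,1.5,0],
])

```text
time_s: 11.8
tool_pos: [0.5457, -0.2851, 0.0364]
orientation: [0.709, 0.705, -0.002, -0.005]
ft_force: [-0.2, -0.2, -2.2]
gripper_width: 0.0234
grip_force: 19.7
```

send_rows([
  [0,0,1,0],
  [0,0,1,0],
  [0,0,0.7,0],
  [0,0,0.5,0],
  [0,0,0.2,0],
  [0,0,0,0],
])

```text
time_s: 12.3
tool_pos: [0.5453, -0.2832, 0.0048]
orientation: [0.709, 0.705, -0.002, -0.005]
ft_force: [-7.9, 1.1, 12.1]
gripper_width: 0.0235
grip_force: 22.5
```

```bash
python3 ful.py; python3 pitch.py
```

```text
wood 342 ((551.1318969726562, 121.86489868164062), (79.7740707397461, 43.93666458129883), 0.7513343095779419) [[511.0, 143.0], [512.0, 99.0], [591.0, 100.0], [591.0, 144.0]]
[ 0.54529081 -0.28321905  0.00483457] [ 0.70874854  0.70543926 -0.00246144 -0.00498876] [-7.00506289  1.12809599 12.15705215] [ 0.1618414   1.32858621 -0.00955304] 12.35
top pitch 0.1 n4 ymax -0.0508 x 0.5414 std 0.0002 blade top z at grip 0.0122 at tip(+.25) 0.0126Traceback (most recent call last):
  File "pitch.py", line 12, in <module>
    p=pitch(snap(n),t[0],t[1]+.075,float(sys.argv[1]) if len(sys.argv)>1 else t[1]+.27); print(n,'pitch %.1f n%d ymax %.4f x %.4f std %.4f'%(p[0],p[2],p[3],p[4],p[5]),'blade top z at grip %.4f at tip(+.25) %.4f'%(np.polyval(p[1],t[1]),np.polyval(p[1],t[1]+.25)))
  File "pitch.py", line 6, in pitch
    k=np.polyfit(Q[:,1],Q[:,2],1); r=Q[:,2]-np.polyval(k,Q[:,1]); Q=Q[abs(r)<max(.004,1.5*r.std())]
    raise TypeError("expected non-empty vector for x")
TypeError: expected non-empty vector for x
```

send_rows([
  [0,0,0,0],
  [0,0,0,0],
  [0,0,0,0],
  [0,0,-1,0],
  [0,0,-2.5,0],
  [0,0,-3,0],
  [0,0,-3,0],
  [0,0,-2.5,0],
  [2,0,0,0],
  [3.4,0,0,0],
], grip=1)

```text
time_s: 13.28
tool_pos: [0.5486, -0.2319, 0.1259]
orientation: [0.71, 0.704, -0.001, -0.003]
ft_force: [-0.1, 0.3, 0.0]
gripper_width: 0.0854
grip_force: 0.0
```

send_rows([
  [3.6,0,0,0],
  [3.6,0,0,0],
  [3.6,0,0,0],
  [3.6,0,0,0],
  [3.6,0,0,0],
  [3.6,0,0,0],
  [3.6,0,0,0],
  [3.6,0,0,0],
  [3.4,0.2,0,0],
  [2,0.1,0,0],
])

```text
time_s: 14.12
tool_pos: [0.5518, 0.1158, 0.1258]
orientation: [0.708, 0.706, -0.001, -0.006]
ft_force: [0.7, -0.5, -0.2]
gripper_width: 0.0854
grip_force: 0.0
```

```bash
python3 - <<'E'
from h import *
o=monitor.get_obs(); print(o['tool_pos'],o['orientation'],o['ft_force'],o['gripper_width'],o['joint_positions'])
s=snap('scene'); im=s['image'];P=world(s)
hsv=cv2.cvtColor(im,cv2.COLOR_RGB2HSV)
m=(hsv[...,1]>70)&(hsv[...,0]<15)&(abs(P[...,2]-.018)<.004)&(abs(P[...,0]-.55)<.08)&(abs(P[...,1]-.12)<.06)
v,u=np.where(m);print(len(v), np.percentile(P[v,u,0],[0,1,5,50,95,99,100]).round(4),np.percentile(P[v,u,1],[0,1,50,99,100]).round(4))
s=snap('top'); P=world(s); hsv=cv2.cvtColor(s['image'],cv2.COLOR_RGB2HSV); m=(hsv[...,0]<20)&(hsv[...,1]>180)&(P[...,1]<0)&(P[...,1]>-.5)&(abs(P[...,0]-.55)<.15)&(P[...,2]<.04)
v,u=np.where(m); r=cv2.minAreaRect((onz(s,np.c_[u,v],.022)[:,:2]*1000).astype(np.float32)); print('grip',r,np.nanmedian(P[v,u,2]))
E
```

```text
[0.55179279 0.11575595 0.12583876] [ 0.70806344  0.70612583 -0.00141873 -0.00551981] [ 0.74132921 -0.45292276 -0.24219629] 0.08537601861141642 [ 0.20261078  0.3637398  -0.11035441  1.10513661  0.00766724  1.77611502]
229 [0.5101 0.512  0.5157 0.5502 0.5861 0.5891 0.591 ] [0.0979 0.0986 0.1099 0.145  0.1456]
grip ((546.488525390625, -275.9219970703125), (117.14392852783203, 21.929346084594727), 89.471435546875) 0.021622303618945127
```

send_rows([
  [-0.2,-0.1,2,0],
  [0,0,3,0],
  [0,0,3,0],
  [0,0,1.5,0],
  [0,0,0,0],
])

```text
time_s: 14.63
tool_pos: [0.5474, 0.1097, 0.0271]
orientation: [0.709, 0.705, -0.004, -0.007]
ft_force: [-1.1, 0.3, -0.2]
gripper_width: 0.0858
grip_force: 0.0
```

```bash
python3 - <<'E'
from h import *
o=monitor.get_obs(); print(o['tool_pos'],o['orientation'],o['ft_force'],o['gripper_width'])
b=snap('scene')['image']; cv2.imwrite('pics/g5.png',cv2.resize(b[110:230,270:430],None,fx=5,fy=5,interpolation=cv2.INTER_CUBIC)[:,:,::-1])
E
```

```text
[0.54737199 0.10969517 0.02714979] [ 0.70896285  0.705197   -0.00448375 -0.00698261] [-1.11086704  0.31715822 -0.18316668] 0.08577429742287622
```

View pics/g5.png

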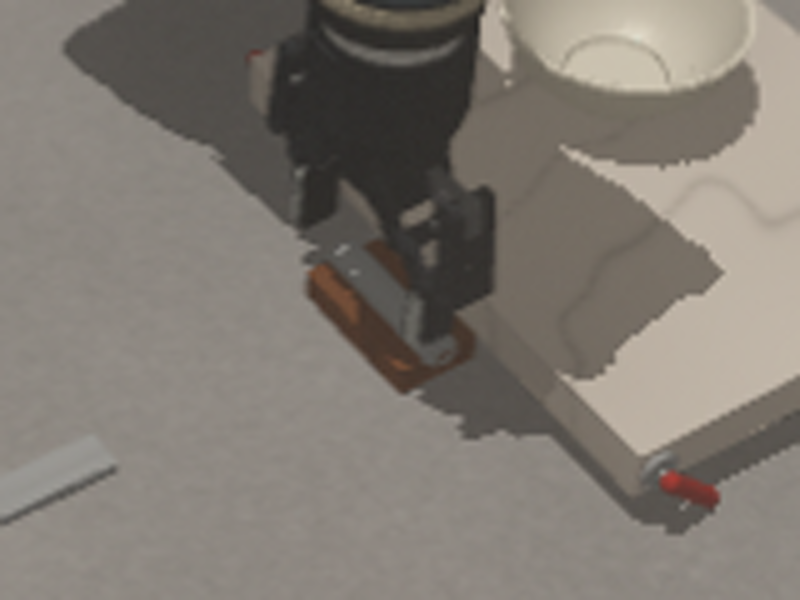

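The fingers hover over the block's two ends, at (305,220) and (430,340). I need about 3 mm more in +x, then a slow descent.

send_rows([
  [0,0.3,0,0],
  [0,0,0.5,0],
  [0,0,0.4,0],
  [0,0,0,0],
  [0,0,0,0],
])

```text
time_s: 15.1
tool_pos: [0.5526, 0.1109, 0.0212]
orientation: [0.709, 0.705, -0.002, -0.005]
ft_force: [-0.1, -0.3, 0.5]
gripper_width: 0.0857
grip_force: 0.0
```

send_rows([
  [0,0,0.3,0],
  [0,0,0.3,0],
  [0,0,0,0],
])

```text
time_s: 15.35
tool_pos: [0.5521, 0.1109, 0.0144]
orientation: [0.709, 0.705, -0.002, -0.006]
ft_force: [0.1, -0.4, 0.1]
gripper_width: 0.0853
grip_force: 0.0
```

send_rows([
  [0,-0.15,0,0],
  [0,0,0.2,0],
  [0,0,0.3,0],
  [0,0,0,0],
])

```text
time_s: 15.68
tool_pos: [0.5506, 0.1109, 0.0093]
orientation: [0.709, 0.705, -0.002, -0.006]
ft_force: [-0.6, 0.6, -0.5]
gripper_width: 0.0853
grip_force: 0.0
```

send_rows([
  [0,0,0.3,0],
  [0,0,0.3,0],
  [0,0,0,0],
])

```text
time_s: 15.93
tool_pos: [0.5505, 0.1109, 0.0032]
orientation: [0.709, 0.705, -0.003, -0.006]
ft_force: [-0.6, -0.0, 0.4]
gripper_width: 0.0855
grip_force: 0.0
```

send_rows([
  [0,0,0.3,0],
  [0,0,0,0],
  [0,0,0,0],
])

```text
time_s: 16.18
tool_pos: [0.5508, 0.111, 0.0008]
orientation: [0.709, 0.705, -0.002, -0.006]
ft_force: [0.4, 0.3, 0.3]
gripper_width: 0.0853
grip_force: 0.0
```

send_rows([
  [0,0,0,0],
  [0,0,0,0],
  [0,0,0,0],
  [0,0,0,0],
], grip=0, newtons=30)

```text
time_s: 16.52
tool_pos: [0.5502, 0.1109, 0.001]
orientation: [0.709, 0.705, -0.003, -0.006]
ft_force: [-4.3, -0.3, 5.1]
gripper_width: 0.0788
grip_force: 36.4
```

send_rows([
  [-0.3,0,0,0],
  [-0.6,-0.1,0,0],
  [-0.7,-0.1,0,0],
  [-0.7,-0.1,0,0],
  [-0.7,-0.1,0,0],
  [-0.5,0,0,0],
  [0,0,0,0],
  [0,0,0,0],
])

```text
time_s: 17.18
tool_pos: [0.5473, 0.0756, 0.0011]
orientation: [0.709, 0.705, -0.002, -0.005]
ft_force: [0.3, -0.6, 3.6]
gripper_width: 0.0791
grip_force: 36.8
```

send_rows([
  [0,0,0,0],
  [0,0,0,0],
  [0,0,0,0],
  [0,0,-0.5,0],
  [0,0,-1,0],
  [0,0,-2.5,0],
  [0,0,-3.5,0],
  [-2,0,-2.5,0],
  [-3.5,0,-2,0],
  [-3.6,0,0,0],
], grip=1)

```text
time_s: 18.02
tool_pos: [0.55, -0.0157, 0.1257]
orientation: [0.708, 0.706, 0.0, -0.003]
ft_force: [1.1, 0.4, -0.3]
gripper_width: 0.0855
grip_force: 0.0
```

```bash
sed -i 's/m\[:,250:254\]=0;//' ful.py; python3 ful.py; python3 - <<'E'
from h import *
o=monitor.get_obs(); print(o['tool_pos'],o['orientation'])
s=snap('top'); P=world(s); z=P[...,2]
m=(abs(z-.048)<.006)&(P[...,1]>.1)&(P[...,1]<.45)&(P[...,0]>.36); m=cv2.morphologyEx(m.astype(np.uint8),cv2.MORPH_OPEN,np.ones((5,5)))
v,u=np.where(m); r=cv2.minAreaRect((onz(s,np.c_[u,v],.048)[:,:2]*1000).astype(np.float32)); print('slab',r)
E
```

```text
wood 274 ((549.280029296875, 86.66154479980469), (78.07737731933594, 41.531192779541016), 0.39403417706489563) [[510.0, 107.0], [510.0, 66.0], [588.0, 66.0], [588.0, 108.0]]
[ 0.54904544 -0.02165236  0.12387003] [ 0.70924997  0.70495123 -0.00134113 -0.00253975]
slab ((552.8180541992188, 273.3852233886719), (261.3843688964844, 316.4681701660156), 89.52228546142578)
```

send_rows([
  [-3.6,0,0,0],
  [-3.6,0,0,0],
  [-3.6,0,0,0],
  [-3.6,0,0,0],
  [-3.6,-0.1,0,0],
  [-3.6,-0.1,0,0],
  [-2.5,-0.1,2,0],
  [-1.4,0,3,0],
  [0,0,3,0],
  [0,0,2,0],
])

```text
time_s: 18.95
tool_pos: [0.5412, -0.2704, 0.0172]
orientation: [0.709, 0.705, -0.002, -0.006]
ft_force: [-0.1, 1.1, -0.7]
gripper_width: 0.0855
grip_force: 0.0
```

send_rows([
  [0,0,1,0],
  [0,0,0.5,0],
  [0,0,0,0],
  [0,0,0,0],
])

```text
time_s: 19.28
tool_pos: [0.5429, -0.2699, 0.0053]
orientation: [0.709, 0.706, -0.002, -0.005]
ft_force: [0.5, -0.8, 0.0]
gripper_width: 0.0849
grip_force: 0.0
```

send_rows([
  [-1.6,0.3,0.15,0],
  [0,0,0,0],
  [0,0,0,0],
])

```text
time_s: 19.53
tool_pos: [0.5459, -0.2865, 0.004]
orientation: [0.709, 0.705, -0.002, -0.004]
ft_force: [0.1, -0.4, -0.2]
gripper_width: 0.0854
grip_force: 0.0
```

send_rows([
  [0,0,0,0],
  [0,0,0,0],
  [0,0,0,0],
  [0,0,0,0],
  [0,0,0,0],
  [0,0,0,0],
], grip=0, newtons=20)

```text
time_s: 20.03
tool_pos: [0.5451, -0.2858, 0.0027]
orientation: [0.709, 0.705, -0.002, -0.006]
ft_force: [-0.9, 1.3, 2.5]
gripper_width: 0.0236
grip_force: 22.1
```

send_rows([
  [0,0,-1,0],
  [0,0,-2,0],
  [0,0,-2,0],
  [0,0,-1.4,0],
  [0,0,-0.5,0],
  [0,0,0,0],
  [0,0,0,0],
  [0,0,0,0],
  [0,0,0,0],
  [0,0,0,0],
])

```text
time_s: 20.87
tool_pos: [0.5452, -0.286, 0.0705]
orientation: [0.709, 0.705, -0.002, -0.006]
ft_force: [-0.0, 0.3, -5.0]
gripper_width: 0.0236
grip_force: 20.6
```

```bash
python3 pitch.py
```

```text
[ 0.54517504 -0.28602983  0.07053704] [ 0.70877903  0.7053973  -0.00244046 -0.00640098] [-2.89920509e-03  3.00429752e-01 -5.02326699e+00] [-0.1759634   0.00471251  0.00682487] 20.8667
top pitch -13.1 n470 ymax -0.0479 x 0.5452 std 0.0019 blade top z at grip 0.0730 at tip(+.25) 0.0150
scene pitch -13.0 n428 ymax -0.0475 x 0.5453 std 0.0014 blade top z at grip 0.0719 at tip(+.25) 0.0143
```

send_rows([
  [0,0,-1,0],
  [0,0,1,0],
  [0,0,-1,0],
  [0,0,1,0],
  [0,0,-1,0],
  [0,0,1,0],
  [0,0,-0.2,0],
  [0,0,0,0],
  [0,0,0,0],
])

```text
time_s: 21.72
tool_pos: [0.5456, -0.2862, 0.0734]
orientation: [0.709, 0.705, -0.002, -0.006]
ft_force: [-0.2, 0.1, -3.0]
gripper_width: 0.0235
grip_force: 20.7
```

```bash
python3 pitch.py
```

```text
[ 0.54557111 -0.28623398  0.07336448] [ 0.70876149  0.70542077 -0.00226724 -0.00579177] [-0.15739112  0.07517228 -3.03976876] [-0.06038314 -0.01252197  0.04717902] 21.7167
top pitch -16.1 n393 ymax -0.0654 x 0.5456 std 0.0020 blade top z at grip 0.0741 at tip(+.25) 0.0019
scene pitch -16.5 n348 ymax -0.0747 x 0.5455 std 0.0014 blade top z at grip 0.0737 at tip(+.25) -0.0004
```

send_rows([
  [0,0,0,0],
  [0,0,0,0],
  [0,0,0,0],
  [0,0,0,0],
], grip=0, newtons=55)

```text
time_s: 22.15
tool_pos: [0.5457, -0.2863, 0.0735]
orientation: [0.709, 0.705, -0.002, -0.006]
ft_force: [-0.4, 0.1, -3.4]
gripper_width: 0.0227
grip_force: 60.1
```

send_rows([
  [0,0,-1,0],
  [0,0,-1.5,0],
  [0,0,-1.5,0],
  [1,0,0,0],
  [2,0,0,0],
  [2,0.1,0,0],
  [2,0.1,0,0],
  [2,0.1,0,0],
  [1.5,0,0,0],
  [0,0,0,0],
])

```text
time_s: 22.98
tool_pos: [0.5493, -0.1784, 0.1139]
orientation: [0.708, 0.706, -0.002, -0.006]
ft_force: [0.2, -0.1, -3.7]
gripper_width: 0.0227
grip_force: 60.1
```

```bash
python3 pitch.py 0.055
```

```text
[ 0.54931929 -0.17836554  0.11392031] [ 0.707899    0.70628373 -0.00196208 -0.00620034] [ 0.16186372 -0.14797179 -3.67400087] [-0.18578433  0.0305863   0.00769573] 22.9833
top pitch -16.4 n494 ymax 0.0531 x 0.5494 std 0.0018 blade top z at grip 0.1147 at tip(+.25) 0.0413
scene pitch -16.6 n353 ymax 0.0534 x 0.5494 std 0.0013 blade top z at grip 0.1133 at tip(+.25) 0.0388
```

send_rows([
  [1.5,0,0,0],
  [2,0,0,0],
  [2,0,0,0],
  [1.6,0,0,0],
  [0,0,1,0],
  [0,0,0.8,0],
  [0,0,0.3,0],
  [0,0,0,0],
  [0,0,0,0],
])

```text
time_s: 23.83
tool_pos: [0.5496, -0.1112, 0.093]
orientation: [0.709, 0.705, -0.002, -0.006]
ft_force: [-1.2, -0.2, -3.7]
gripper_width: 0.0226
grip_force: 60.1
```

```bash
python3 pitch.py 0.055; python3 ful.py
```

```text
[ 0.54956294 -0.11115145  0.09295714] [ 0.7091743   0.70500451 -0.00243493 -0.00587494] [-1.22614019 -0.17594633 -3.7050127 ] [-0.2380028  -0.01390228  0.01117337] 23.8333
top pitch -16.1 n272 ymax 0.0531 x 0.5493 std 0.0019 blade top z at grip 0.0928 at tip(+.25) 0.0205
scene pitch -16.4 n198 ymax 0.0548 x 0.5495 std 0.0013 blade top z at grip 0.0926 at tip(+.25) 0.0190
wood 202 ((549.3543090820312, 86.91649627685547), (41.53499984741211, 78.1950454711914), 89.99742889404297) [[510.0, 66.0], [588.0, 66.0], [588.0, 108.0], [510.0, 108.0]]
```

send_rows([
  [0,0,0.15,0],
  [0,0,0,0],
  [0,0,0,0],
])

```text
time_s: 24.23
tool_pos: [0.5498, -0.1105, 0.0919]
orientation: [0.709, 0.705, -0.002, -0.006]
ft_force: [-0.3, 0.2, -4.1]
gripper_width: 0.0226
grip_force: 60.1
```

send_rows([
  [0,0,0.1,0],
  [0,0,0,0],
  [0,0,0,0],
])

```text
time_s: 24.48
tool_pos: [0.5497, -0.1104, 0.0908]
orientation: [0.709, 0.705, -0.002, -0.006]
ft_force: [0.5, 0.8, -5.2]
gripper_width: 0.0224
grip_force: 60.1
```

send_rows([
  [0.4,0,0.13,0],
  [0.4,0,0.13,0],
  [0.4,0,0.13,0],
  [0,0,0,0],
  [0,0,0,0],
])

```text
time_s: 24.9
tool_pos: [0.5497, -0.098, 0.0869]
orientation: [0.709, 0.706, -0.002, -0.006]
ft_force: [-0.0, -0.3, -3.2]
gripper_width: 0.0226
grip_force: 60.1
```

send_rows([
  [0,0,0.1,0],
  [0,0,0,0],
  [0,0,0,0],
])

```text
time_s: 25.15
tool_pos: [0.5499, -0.0984, 0.086]
orientation: [0.709, 0.705, -0.002, -0.006]
ft_force: [-0.5, 0.8, -2.9]
gripper_width: 0.0229
grip_force: 60.2
```

```bash
python3 pitch.py 0.055
```

```text
[ 0.54985149 -0.0983728   0.08604017] [ 0.70880449  0.70537977 -0.00202031 -0.00561233] [-0.54861786  0.75703443 -2.88371029] [ 0.00891543 -0.09115126  0.0401477 ] 25.15
top pitch -15.9 n238 ymax 0.0532 x 0.5498 std 0.0018 blade top z at grip 0.0861 at tip(+.25) 0.0149
scene pitch -16.5 n169 ymax 0.0535 x 0.5501 std 0.0013 blade top z at grip 0.0862 at tip(+.25) 0.0119
```

send_rows([
  [0.3,0,0.09,0],
  [0.3,0,0.09,0],
  [0.3,0,0.09,0],
  [0,0,0,0],
  [0,0,0,0],
])

```text
time_s: 25.67
tool_pos: [0.5497, -0.089, 0.0833]
orientation: [0.709, 0.706, -0.002, -0.006]
ft_force: [-0.1, 1.1, -3.1]
gripper_width: 0.0224
grip_force: 60.2
```

```bash
python3 pitch.py 0.055
```

```text
[ 0.5497483  -0.08898949  0.08327251] [ 0.70859705  0.70558703 -0.00214821 -0.00570548] [-0.10024189  1.06739731 -3.13829836] [ 0.02524689 -0.01524781  0.02863222] 25.6667
top pitch -16.6 n203 ymax 0.0532 x 0.5496 std 0.0018 blade top z at grip 0.0852 at tip(+.25) 0.0108
scene pitch -16.0 n148 ymax 0.0549 x 0.5505 std 0.0013 blade top z at grip 0.0822 at tip(+.25) 0.0108
```

send_rows([
  [0.15,0,0.045,0],
  [0.15,0,0.045,0],
  [0,0,0,0],
  [0,0,0,0],
])

```text
time_s: 26.1
tool_pos: [0.5498, -0.0863, 0.0824]
orientation: [0.709, 0.705, -0.002, -0.006]
ft_force: [0.4, -0.2, -3.1]
gripper_width: 0.0223
grip_force: 60.2
```

send_rows([
  [0.15,0,0.045,0],
  [0.1,0,0.03,0],
  [0,0,0,0],
  [0,0,0,0],
])

```text
time_s: 26.43
tool_pos: [0.5498, -0.0837, 0.0817]
orientation: [0.709, 0.705, -0.002, -0.006]
ft_force: [0.6, -0.9, -3.1]
gripper_width: 0.0225
grip_force: 60.3
```

send_rows([
  [0.1,0,0.03,0],
  [0.1,0,0.03,0],
  [0,0,0,0],
  [0,0,0,0],
])

```text
time_s: 26.77
tool_pos: [0.5498, -0.0817, 0.0811]
orientation: [0.709, 0.705, -0.002, -0.006]
ft_force: [-0.2, 0.4, -3.8]
gripper_width: 0.0224
grip_force: 60.3
```

send_rows([
  [0.1,0,0.03,0],
  [0.1,0,0.03,0],
  [0,0,0,0],
  [0,0,0,0],
])

```text
time_s: 27.1
tool_pos: [0.5498, -0.0798, 0.0805]
orientation: [0.709, 0.705, -0.002, -0.006]
ft_force: [0.5, -0.1, -3.0]
gripper_width: 0.0229
grip_force: 60.3
```

```bash
python3 -c "
from h import *
o=monitor.get_obs(); print(o['ft_force'],o['ft_torque'],o['tool_pos'])"; python3 ful.py
```

```text
[ 0.52525931 -0.11532727 -2.9720197 ] [ 0.0798095  -0.01210019  0.01172793] [ 0.54979673 -0.07975919  0.08051984]
wood 201 ((549.3543090820312, 86.91649627685547), (41.53499984741211, 78.1950454711914), 89.99742889404297) [[510.0, 66.0], [588.0, 66.0], [588.0, 108.0], [510.0, 108.0]]
```

send_rows([
  [0.1,0,0.03,0],
  [0.1,0,0.03,0],
  [0,0,0,0],
  [0,0,0,0],
])

```text
time_s: 27.48
tool_pos: [0.5498, -0.0777, 0.0799]
orientation: [0.709, 0.705, -0.002, -0.006]
ft_force: [-0.3, 0.0, -2.8]
gripper_width: 0.023
grip_force: 60.3
```

send_rows([
  [0.1,0,0.03,0],
  [0.1,0,0.03,0],
  [0,0,0,0],
  [0,0,0,0],
])

```text
time_s: 27.82
tool_pos: [0.5498, -0.0757, 0.0793]
orientation: [0.709, 0.705, -0.002, -0.006]
ft_force: [0.6, 0.6, -3.5]
gripper_width: 0.0226
grip_force: 60.3
```

send_rows([
  [0.1,0,0.03,0],
  [0.1,0,0.03,0],
  [0,0,0,0],
  [0,0,0,0],
])

```text
time_s: 28.15
tool_pos: [0.5498, -0.0737, 0.0787]
orientation: [0.709, 0.705, -0.002, -0.006]
ft_force: [-0.3, 0.1, -2.7]
gripper_width: 0.0223
grip_force: 60.3
```

send_rows([
  [0.1,0,0.03,0],
  [0.1,0,0.03,0],
  [0,0,0,0],
  [0,0,0,0],
])

```text
time_s: 28.48
tool_pos: [0.55, -0.0728, 0.0785]
orientation: [0.709, 0.705, -0.003, -0.005]
ft_force: [-0.7, -5.5, -1.2]
gripper_width: 0.0227
grip_force: 60.6
```

The touch came at Fy −5.5 N with the tip about 20 mm in, inside the 9–25 mm range. I'll hold briefly, then draw back 5 mm.

send_rows([
  [0,0,0.02,0],
  [0,0,0,0],
  [0,0,0,0],
])

```text
time_s: 28.73
tool_pos: [0.55, -0.0729, 0.0783]
orientation: [0.709, 0.705, -0.003, -0.005]
ft_force: [-0.5, -6.3, -0.8]
gripper_width: 0.0228
grip_force: 60.6
```

send_rows([
  [-0.2,0,-0.05,0],
  [-0.2,0,-0.05,0],
  [-0.2,0,-0.05,0],
  [0,0,0,0],
  [0,0,0,0],
])

```text
time_s: 29.15
tool_pos: [0.5498, -0.078, 0.0794]
orientation: [0.709, 0.705, -0.002, -0.006]
ft_force: [-1.5, -0.1, -2.3]
gripper_width: 0.0227
grip_force: 60.3
```

send_rows([
  [-0.05,0,0.3,0],
  [-0.08,0,0.4,0],
  [-0.08,0,0.4,0],
  [0,0,0,0],
  [0,0,0,0],
])

```text
time_s: 29.57
tool_pos: [0.5503, -0.0805, 0.069]
orientation: [0.709, 0.705, -0.002, -0.005]
ft_force: [-1.3, -2.4, 8.3]
gripper_width: 0.0225
grip_force: 61.8
```

```bash
python3 pitch.py 0.055; python3 ful.py
```

```text
[ 0.55033609 -0.08050084  0.06895517] [ 0.70888138  0.70530977 -0.00195674 -0.00463541] [-1.28322011 -2.36656172  8.30547418] [-0.11443438  0.29445454  0.18404867] 29.5667
top pitch -13.9 n170 ymax 0.0533 x 0.5502 std 0.0019 blade top z at grip 0.0725 at tip(+.25) 0.0107
scene pitch -13.3 n133 ymax 0.0546 x 0.5505 std 0.0013 blade top z at grip 0.0700 at tip(+.25) 0.0109
wood 202 ((549.3543090820312, 86.91649627685547), (41.53499984741211, 78.1950454711914), 89.99742889404297) [[510.0, 66.0], [588.0, 66.0], [588.0, 108.0], [510.0, 108.0]]
```

send_rows([
  [-0.08,0,0.4,0],
  [-0.08,0,0.4,0],
  [-0.08,0,0.4,0],
  [0,0,0,0],
  [0,0,0,0],
])

```text
time_s: 30.13
tool_pos: [0.5504, -0.0841, 0.0571]
orientation: [0.709, 0.705, -0.003, -0.004]
ft_force: [-1.0, -9.4, 7.1]
gripper_width: 0.0226
grip_force: 62.1
```

```bash
cat > tilt.py <<'E'
from h import *
o=monitor.get_obs(); print(o['time_s'],o['tool_pos'],o['ft_force'].round(1),o['ft_torque'].round(2))
for n in('top','scene'):
    s=snap(n); P=world(s); 
    m=(P[...,0]>.41)&(P[...,0]<.70)&(P[...,1]>.155)&(P[...,1]<.255)&(P[...,2]>.04)&(P[...,2]<.075)
    m2=m|((P[...,0]>.41)&(P[...,0]<.46)&(P[...,1]>.155)&(P[...,1]<.395)&(P[...,2]>.04)&(P[...,2]<.075))|((P[...,0]>.64)&(P[...,0]<.70)&(P[...,1]>.155)&(P[...,1]<.395)&(P[...,2]>.04)&(P[...,2]<.075))
    Q=P[m2]
    for _ in range(3):
        A=np.c_[Q[:,:2],np.ones(len(Q))]; k=np.linalg.lstsq(A,Q[:,2],rcond=None)[0]; r=Q[:,2]-A@k; Q=Q[abs(r)<max(.003,2*r.std())]
    print(n,'tilt x %.4f y %.4f'%(k[0],k[1]),'top edge z %.4f'%(k@[.55,.1435,1]),len(Q),r.std().round(4))
    hsv=cv2.cvtColor(s['image'],cv2.COLOR_RGB2HSV); m=((hsv[...,0]<8)|(hsv[...,0]>172))&(hsv[...,1]>150)&(P[...,1]>.05)&(P[...,1]<.25)&(P[...,0]>.33)&(P[...,0]<.8)
    for a in(.35,.69):
        q=P[m&(P[...,0]>a)&(P[...,0]<a+.09)]
        if len(q): print('  red',len(q),'y %.3f..%.3f z %.3f..%.3f'%(q[:,1].min(),q[:,1].max(),q[:,2].min(),q[:,2].max()))
E
python3 pitch.py 0.055; python3 tilt.py
```

```text
[ 0.55039133 -0.08409448  0.05709421] [ 0.70920969  0.70498325 -0.00264894 -0.00363512] [-0.99793102 -9.36644983  7.14751131] [-1.31473005  0.09253633  0.04794475] 30.1333
top pitch -9.7 n191 ymax 0.0535 x 0.5503 std 0.0017 blade top z at grip 0.0607 at tip(+.25) 0.0178
scene pitch -8.9 n153 ymax 0.0548 x 0.5505 std 0.0014 blade top z at grip 0.0575 at tip(+.25) 0.0184
30.2333 [ 0.55039876 -0.08407679  0.05712226] [-0.8 -9.3  7.1] [-1.32  0.19  0.15]
top tilt x 0.0013 y -0.0182 top edge z 0.0528 6962 0.0019
  red 27 y 0.157..0.182 z 0.014..0.047
  red 7 y 0.153..0.164 z 0.033..0.043
scene tilt x -0.0011 y -0.0165 top edge z 0.0514 4174 0.0013
  red 5 y 0.152..0.154 z 0.037..0.042
```

send_rows([
  [-0.1,0,0.05,0],
  [-0.1,0,0.05,0],
  [0,0,0,0],
  [0,0,0,0],
])

```text
time_s: 30.67
tool_pos: [0.5505, -0.0843, 0.0563]
orientation: [0.709, 0.705, -0.001, -0.005]
ft_force: [-1.1, 0.2, 9.8]
gripper_width: 0.0228
grip_force: 62.4
```

send_rows([
  [-0.07,0,0.4,0],
  [-0.07,0,0.4,0],
  [-0.07,0,0.4,0],
  [0,0,0,0],
  [0,0,0,0],
])

```text
time_s: 31.08
tool_pos: [0.5504, -0.0873, 0.0442]
orientation: [0.709, 0.705, -0.002, -0.004]
ft_force: [-1.9, -4.6, 9.8]
gripper_width: 0.0225
grip_force: 62.9
```

```bash
python3 pitch.py 0.055; python3 tilt.py
```

```text
[ 0.55039998 -0.08730762  0.04421044] [ 0.70899639  0.70519756 -0.00196931 -0.00407874] [-1.89142498 -4.63909722  9.8317064 ] [-0.49327507  0.18960611  0.02762219] 31.0833
top pitch -5.5 n193 ymax 0.0535 x 0.5503 std 0.0019 blade top z at grip 0.0478 at tip(+.25) 0.0238
scene pitch -5.0 n155 ymax 0.0542 x 0.5506 std 0.0016 blade top z at grip 0.0453 at tip(+.25) 0.0234
31.1833 [ 0.55042127 -0.0873366   0.04432862] [-1.2 -4.6  9.6] [-0.38  0.19  0.1 ]
top tilt x 0.0009 y -0.0347 top edge z 0.0568 6941 0.0018
  red 19 y 0.155..0.174 z 0.019..0.049
  red 5 y 0.155..0.161 z 0.038..0.047
scene tilt x -0.0007 y -0.0326 top edge z 0.0552 4151 0.0013
  red 7 y 0.153..0.157 z 0.042..0.045
```

send_rows([
  [-0.06,0,0.4,0],
  [-0.05,0,0.4,0],
  [-0.05,0,0.4,0],
  [0,0,0,0],
  [0,0,0,0],
])

```text
time_s: 31.7
tool_pos: [0.5507, -0.0893, 0.0327]
orientation: [0.709, 0.705, -0.002, -0.003]
ft_force: [-2.8, -6.6, 13.5]
gripper_width: 0.0226
grip_force: 64.0
```

```bash
python3 tilt.py
```

```text
31.7 [ 0.55065374 -0.08929565  0.03267617] [-2.8 -6.6 13.5] [-0.85  0.36  0.33]
top tilt x 0.0005 y -0.0517 top edge z 0.0608 6891 0.0018
  red 17 y 0.149..0.161 z 0.014..0.054
  red 5 y 0.152..0.157 z 0.049..0.051
scene tilt x -0.0009 y -0.0489 top edge z 0.0592 4122 0.0013
  red 7 y 0.153..0.158 z 0.044..0.048
```

send_rows([
  [-0.04,0,0.25,0],
  [-0.03,0,0.25,0],
  [-0.02,0,0.15,0],
  [0,0,0,0],
  [0,0,0,0],
])

```text
time_s: 32.22
tool_pos: [0.5508, -0.09, 0.0264]
orientation: [0.709, 0.705, -0.002, -0.003]
ft_force: [-1.3, -6.2, 15.1]
gripper_width: 0.0229
grip_force: 64.4
```

```bash
python3 tilt.py
```

```text
32.2167 [ 0.55079508 -0.09003233  0.02639043] [-1.3 -6.2 15.1] [-0.67  0.25  0.28]
top tilt x 0.0002 y -0.0612 top edge z 0.0633 6953 0.0018
  red 17 y 0.150..0.161 z 0.022..0.055
  red 6 y 0.152..0.159 z 0.050..0.053
scene tilt x -0.0010 y -0.0585 top edge z 0.0617 4127 0.0013
  red 7 y 0.154..0.159 z 0.048..0.053
```

send_rows([
  [-0.02,0,0.15,0],
  [0,0,0,0],
  [0,0,0,0],
  [0,0,0,0],
])

```text
time_s: 32.65
tool_pos: [0.5508, -0.0901, 0.025]
orientation: [0.709, 0.705, -0.002, -0.003]
ft_force: [-1.8, -6.1, 15.6]
gripper_width: 0.0229
grip_force: 64.6
```

```bash
python3 tilt.py; python3 - <<'E'
from h import *
b=snap('scene')['image']; t=snap('top')['image']
a=cv2.resize(b[170:220,365:445],(800,500),interpolation=cv2.INTER_CUBIC)[60:460]
c=cv2.resize(t[150:190,220:280],(400,267),interpolation=cv2.INTER_CUBIC); d=cv2.resize(t[285:325,220:280],(400,267),interpolation=cv2.INTER_CUBIC)
cv2.imwrite('pics/f1.png',np.vstack([a,np.hstack([c,d])[:200]])[:,:,::-1])
E
```

```text
32.65 [ 0.55079189 -0.09013179  0.02503589] [-1.8 -6.1 15.6] [-0.59  0.33  0.34]
top tilt x 0.0000 y -0.0634 top edge z 0.0637 6944 0.0018
  red 19 y 0.149..0.161 z 0.018..0.053
  red 5 y 0.152..0.159 z 0.049..0.053
scene tilt x -0.0010 y -0.0608 top edge z 0.0623 4075 0.0013
  red 8 y 0.153..0.158 z 0.049..0.052
```

View pics/f1.png

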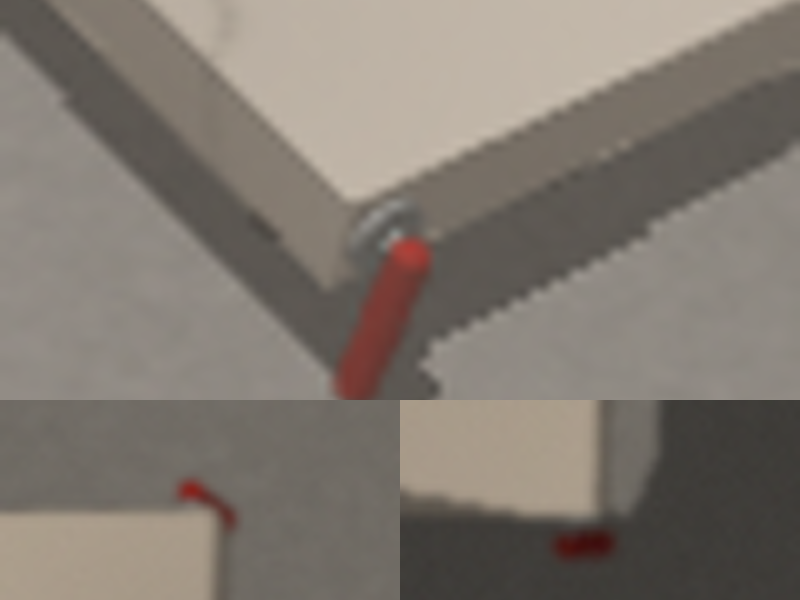

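The foot leg now hangs down from hinge (405,250) to end (355,390) in the upper panel, slanting outward. I'll compute its angle in the plane x ≈ 0.722.

```bash
python3 - <<'E'
from h import *
s=snap('scene'); im=s['image']
hsv=cv2.cvtColor(im,cv2.COLOR_RGB2HSV); m=((hsv[...,0]<8)|(hsv[...,0]>172))&(hsv[...,1]>120); m[:195]=0;m[225:]=0;m[:,390:][:,25:]=0;m[:,:390]=0
v,u=np.where(m); o,d=ray(s,np.c_[u,v]); x=.722
Q=(o+d*((x-o[0])/d[:,0])[:,None])[:,1:]*1000
c=Q.mean(0); w=np.linalg.svd(Q-c)[2][0]; t=(Q-c)@w; print(len(Q),'axis deg from down (outward +)',np.degrees(np.arctan2(w[0],w[1])),'ends',c+w*t.min(),c+w*t.max(), 'v range',v.min(),v.max())
E
python3 tilt.py | head -3
```

```text
61 axis deg from down (outward +) -171.9296492503129 ends [153.6542695   57.05408236] [146.3807828    5.75762408] v range 200 215
32.9 [ 0.55080081 -0.0901319   0.02505271] [-2.  -6.  15.2] [-0.55  0.33  0.32]
top tilt x 0.0008 y -0.0633 top edge z 0.0637 6945 0.0018
  red 16 y 0.150..0.161 z 0.022..0.053
```

send_rows([
  [0,0,0.15,0],
  [0,0,0,0],
  [0,0,0,0],
  [0,0,0,0],
])

```text
time_s: 33.33
tool_pos: [0.5508, -0.0903, 0.0235]
orientation: [0.709, 0.705, -0.002, -0.003]
ft_force: [-2.0, -6.0, 14.8]
gripper_width: 0.0226
grip_force: 64.6
```

```bash
python3 tilt.py
```

```text
33.3333 [ 0.55084075 -0.09031918  0.02350852] [-2.  -6.  14.8] [-0.82  0.23  0.26]
top tilt x 0.0002 y -0.0658 top edge z 0.0644 6937 0.0018
  red 18 y 0.149..0.161 z 0.024..0.054
  red 5 y 0.152..0.159 z 0.049..0.052
scene tilt x -0.0011 y -0.0634 top edge z 0.0629 4105 0.0013
  red 6 y 0.153..0.158 z 0.050..0.055
```

send_rows([
  [0,0,-0.1,0],
  [0,0,-0.2,0],
  [0,0,-0.2,0],
  [0,0,-0.2,0],
  [0,0,0,0],
  [0,0,0,0],
])

```text
time_s: 33.93
tool_pos: [0.5505, -0.09, 0.0298]
orientation: [0.709, 0.705, -0.002, -0.004]
ft_force: [0.0, -3.0, 6.6]
gripper_width: 0.0224
grip_force: 63.7
```

```bash
python3 tilt.py
```

```text
33.9333 [ 0.55046211 -0.08995314  0.02982946] [ 0.  -3.   6.6] [-1.06 -0.06  0.27]
top tilt x -0.0002 y -0.0551 top edge z 0.0618 6923 0.0018
  red 16 y 0.150..0.161 z 0.022..0.053
  red 5 y 0.152..0.157 z 0.047..0.052
scene tilt x -0.0002 y -0.0545 top edge z 0.0605 4122 0.0013
  red 5 y 0.151..0.156 z 0.049..0.050
```

send_rows([
  [0,0,-0.15,0],
  [0,0,-0.15,0],
  [0,0,-0.1,0],
  [0,0,0,0],
  [0,0,0,0],
])

```text
time_s: 34.45
tool_pos: [0.5504, -0.0894, 0.0336]
orientation: [0.709, 0.705, -0.002, -0.004]
ft_force: [-0.1, -0.3, 5.8]
gripper_width: 0.0226
grip_force: 63.5
```

```bash
python3 tilt.py
```

```text
34.45 [ 0.55036197 -0.08935021  0.03360118] [-0.1 -0.3  5.8] [-0.45 -0.1   0.05]
top tilt x 0.0007 y -0.0501 top edge z 0.0605 6880 0.0018
  red 15 y 0.150..0.162 z 0.027..0.050
  red 5 y 0.152..0.157 z 0.047..0.054
scene tilt x -0.0011 y -0.0461 top edge z 0.0588 4144 0.0013
  red 8 y 0.152..0.159 z 0.044..0.050
```

send_rows([
  [0,0,-0.15,0],
  [0,0,-0.15,0],
  [0,0,-0.1,0],
  [0,0,0,0],
  [0,0,0,0],
])

```text
time_s: 34.97
tool_pos: [0.5495, -0.0888, 0.0367]
orientation: [0.709, 0.705, -0.002, -0.006]
ft_force: [1.7, 2.5, -1.2]
gripper_width: 0.0227
grip_force: 62.6
```

```bash
python3 tilt.py; python3 pitch.py 0.055
```

```text
34.9667 [ 0.54949209 -0.08882242  0.03672684] [ 1.7  2.5 -1.2] [ 0.01 -0.61 -0.16]
top tilt x 0.0011 y -0.0459 top edge z 0.0595 6934 0.0018
  red 15 y 0.150..0.161 z 0.020..0.052
  red 5 y 0.152..0.157 z 0.045..0.052
scene tilt x -0.0006 y -0.0443 top edge z 0.0581 4123 0.0013
  red 7 y 0.151..0.158 z 0.045..0.049
[ 0.54942709 -0.08885596  0.03671351] [ 0.70878281  0.70540153 -0.00204527 -0.00560631] [ 2.74784554  2.18809904 -0.59581959] [ 0.08115331 -0.69806271 -0.24737004] 35.0667
top pitch -2.2 n196 ymax 0.0535 x 0.5495 std 0.0019 blade top z at grip 0.0392 at tip(+.25) 0.0295
scene pitch -2.1 n165 ymax 0.0546 x 0.5495 std 0.0014 blade top z at grip 0.0375 at tip(+.25) 0.0282
```

send_rows([
  [0,0,-0.15,0],
  [0,0,-0.15,0],
  [0,0,0,0],
  [0,0,0,0],
])

```text
time_s: 35.5
tool_pos: [0.5486, -0.0892, 0.0395]
orientation: [0.709, 0.705, -0.003, -0.006]
ft_force: [0.3, 0.1, -5.4]
gripper_width: 0.0227
grip_force: 61.9
```

```bash
python3 tilt.py; python3 pitch.py 0.055
```

```text
35.5 [ 0.54857545 -0.08920528  0.03953428] [ 0.3  0.1 -5.4] [-0.6  -0.09 -0.01]
top tilt x 0.0009 y -0.0460 top edge z 0.0594 6915 0.0018
  red 17 y 0.150..0.161 z 0.025..0.048
  red 5 y 0.152..0.157 z 0.046..0.053
scene tilt x -0.0014 y -0.0429 top edge z 0.0578 4164 0.0013
  red 1 y 0.149..0.149 z 0.020..0.020
  red 7 y 0.152..0.158 z 0.043..0.048
[ 0.54873551 -0.08918634  0.03955943] [ 0.70880764  0.70537233 -0.00273738 -0.0058405 ] [-0.52691839 -0.85480593 -5.12559699] [-0.72672238  0.02899586  0.01772654] 35.6
top pitch -4.2 n197 ymax 0.0535 x 0.5489 std 0.0019 blade top z at grip 0.0444 at tip(+.25) 0.0262
scene pitch -3.2 n164 ymax 0.0548 x 0.5488 std 0.0014 blade top z at grip 0.0409 at tip(+.25) 0.0270
```

send_rows([
  [0,0,-0.2,0],
  [0,0,-0.1,0],
  [-0.2,0,0,0],
  [-0.4,0,-0.02,0],
  [0,0,0,0],
])

```text
time_s: 36.12
tool_pos: [0.5495, -0.0956, 0.0432]
orientation: [0.709, 0.705, -0.002, -0.005]
ft_force: [0.0, -1.3, -5.7]
gripper_width: 0.0224
grip_force: 61.9
```

```bash
python3 tilt.py; python3 pitch.py 0.055
```

```text
36.1167 [ 0.54948349 -0.09564106  0.04321392] [ 0.  -1.3 -5.7] [-0.64 -0.06  0.1 ]
top tilt x 0.0006 y -0.0448 top edge z 0.0593 6893 0.0018
  red 16 y 0.150..0.162 z 0.021..0.049
  red 5 y 0.153..0.158 z 0.046..0.053
scene tilt x -0.0003 y -0.0433 top edge z 0.0578 4131 0.0013
  red 2 y 0.148..0.150 z 0.008..0.014
  red 7 y 0.152..0.157 z 0.044..0.049
[ 0.54937764 -0.0953859   0.04310864] [ 0.70896835  0.70521589 -0.00222246 -0.00543046] [-0.04150517 -0.64939157 -4.40885709] [-0.64457392 -0.01664025 -0.00584782] 36.2167
top pitch -3.5 n223 ymax 0.0535 x 0.5495 std 0.0020 blade top z at grip 0.0447 at tip(+.25) 0.0296
scene pitch -4.0 n174 ymax 0.0544 x 0.5493 std 0.0015 blade top z at grip 0.0445 at tip(+.25) 0.0269
```

send_rows([
  [-0.4,0,0,0],
  [-0.4,0,0,0],
  [-0.4,0,0,0],
  [-0.4,0,0,0],
  [-0.4,0,0,0],
  [-0.4,0,0,0],
  [-0.4,0,-0.3,0],
  [-0.4,0,-0.6,0],
  [-0.5,0,-1,0],
  [-1,0,-1,0],
])

```text
time_s: 37.15
tool_pos: [0.5494, -0.142, 0.0728]
orientation: [0.709, 0.706, -0.002, -0.006]
ft_force: [1.5, -0.5, -4.5]
gripper_width: 0.0231
grip_force: 62.1
```

```bash
python3 tilt.py; python3 ful.py
```

```text
37.15 [ 0.5493502  -0.14203585  0.07281428] [ 1.5 -0.5 -4.5] [-0.26 -0.05  0.04]
top tilt x 0.0008 y -0.0445 top edge z 0.0592 6891 0.0018
  red 14 y 0.150..0.161 z 0.019..0.051
  red 5 y 0.152..0.158 z 0.046..0.051
scene tilt x -0.0004 y -0.0429 top edge z 0.0577 4133 0.0013
  red 7 y 0.151..0.159 z 0.043..0.049
wood 200 ((549.3543090820312, 86.91649627685547), (41.53499984741211, 78.1950454711914), 89.99742889404297) [[510.0, 66.0], [588.0, 66.0], [588.0, 108.0], [510.0, 108.0]]
```

send_rows([
  [-2,0,0,0],
  [-3,0,0,0],
  [-3,0,0,0],
  [-3,0,0,0],
  [-3,0,0,0],
  [-1.5,0,0.5,0],
  [0,0,1.5,0],
  [0,0,1.5,0],
  [0,0,1,0],
  [0,0,0.5,0],
])

```text
time_s: 38.13
tool_pos: [0.5471, -0.2958, 0.0191]
orientation: [0.709, 0.705, -0.002, -0.007]
ft_force: [-0.3, 0.3, -4.3]
gripper_width: 0.0226
grip_force: 62.0
```

send_rows([
  [0,0,0.5,0],
  [0,0,0.4,0],
  [0,0,0.4,0],
  [0,0,0.3,0],
  [0,0,0,0],
  [0,0,0,0],
])

```text
time_s: 38.63
tool_pos: [0.5481, -0.2967, 0.0054]
orientation: [0.709, 0.705, -0.002, -0.005]
ft_force: [0.1, -0.4, -2.3]
gripper_width: 0.0226
grip_force: 62.3
```

send_rows([
  [0,0,0.1,0],
  [0,0,0.1,0],
  [0,0,0,0],
  [0,0,0,0],
])

```text
time_s: 38.97
tool_pos: [0.5481, -0.2968, 0.0033]
orientation: [0.709, 0.705, -0.002, -0.005]
ft_force: [-0.5, -1.6, 0.4]
gripper_width: 0.0224
grip_force: 62.5
```

send_rows([
  [0,0,0,0],
  [0,0,0,0],
  [0,0,0,0],
  [0,0,0,0],
  [0,0,-0.5,0],
  [0,0,-1,0],
  [0,0,-2,0],
  [0,0,-3,0],
  [0,0,-3,0],
  [0,0,0,0],
], grip=1)

```text
time_s: 39.8
tool_pos: [0.5518, -0.2988, 0.1051]
orientation: [0.709, 0.705, -0.001, -0.001]
ft_force: [0.7, -0.4, 0.2]
gripper_width: 0.0858
grip_force: 0.0
```

```bash
python3 tilt.py; python3 ful.py; python3 - <<'E'
from h import *
s=snap('top'); P=world(s); hsv=cv2.cvtColor(s['image'],cv2.COLOR_RGB2HSV); m=(hsv[...,0]<20)&(hsv[...,1]>180)&(P[...,1]<0)&(P[...,1]>-.5)&(abs(P[...,0]-.55)<.15)&(P[...,2]<.04)
v,u=np.where(m); print('grip z',np.nanmedian(P[v,u,2]),cv2.minAreaRect((onz(s,np.c_[u,v],.022)[:,:2]*1000).astype(np.float32)))
q=P[(abs(P[...,0]-.547)<.008)&(P[...,1]>-.17)&(P[...,1]<-.05)]; print('blade z',np.polyfit(q[:,1],q[:,2],1),np.median(q[:,2]))
c=snap('scene')['image']; cv2.imwrite('pics/end.png',c[:,:,::-1])
E
```

```text
39.8 [ 0.55183956 -0.2987991   0.10507   ] [ 0.7 -0.4  0.2] [-0.02 -0.07 -0.03]
top tilt x 0.0001 y -0.0451 top edge z 0.0593 6918 0.0018
  red 18 y 0.149..0.162 z 0.016..0.052
  red 5 y 0.153..0.157 z 0.044..0.053
scene tilt x -0.0009 y -0.0427 top edge z 0.0577 4150 0.0013
  red 7 y 0.152..0.157 z 0.046..0.049
wood 293 ((549.3543090820312, 86.91649627685547), (41.53499984741211, 78.1950454711914), 89.99742889404297) [[510.0, 66.0], [588.0, 66.0], [588.0, 108.0], [510.0, 108.0]]
grip z 0.02212056615408675 ((548.8720092773438, -281.6855773925781), (109.05900573730469, 21.946367263793945), 89.47136688232422)
blade z [-0.00136238  0.00517862] 0.005752276241500431
```

View pics/end.png

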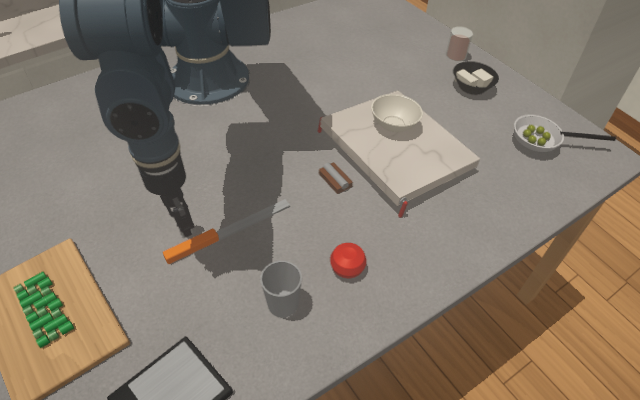

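The slab stands tilted on both red legs, at (321,124) and (404,208), with the bowl in place at (397,112). The fulcrum is at (336,177). The bar lies flat, well clear, from (165,256) to (290,204), and the beaker and tomato haven't moved.

```bash
python3 -c "
from plant import manip; print(manip.finish_job())"
```

```text
the job is handed in; nothing more can be done
None
```

The job is handed in; no verdict came back. By my own measurements the slab stands on its foot at about 0.044 rad, the bar lies flat and clear, and the bowl, beaker and tomato look undisturbed; the bar did push the fulcrum about 35 mm on the way, and I set it back to about 5 mm from its place.

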